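# Set the suspension tester to coil spring

### The arm

A 6-joint arm with a two-finger parallel gripper is mounted at the origin on the work surface. World frame = base frame: x ahead of the robot, y to its left, z up, the work surface at z = 0. Lengths are in m, angles in rad, forces in N, time in s.
With the tool pointing down it reaches from about 0.275 to 0.725 m from the base axis. Payload 5.6 kg.
Tool frame: the origin (TCP) lies between the finger pads; the fingertips stand 11 mm ahead of it and the grasp point (between the pads) lies 8 mm behind it; z points along the fingers, x is the direction in which the jaws open and shut, and the axes are right-handed (so a half turn about z gives the same grasp; the last joint's range is limited). The gripper opens to 85 mm and grips with 20 to 120 N. Pads are 22 mm wide; open, the fingers measure 114 mm over their backs; the gripper's body (76 mm by 85 mm) begins 54 mm behind the grasp point. The pads swing forward as they close: fully open they stand 13 mm farther back than shut.
Start: joints at [-0.932, 0.255, 0.108, 0, -1.424, -0.285], TCP at [0.191, -0.516, 0.242] pointing down, gripper open.
Joint ranges: [-2.95, 2.95], [-1.21, 1.97], [-1.09, 1.5], [-2.87, 1.71], [-2.94, -0.07], [-3.05, 3.05]. Speed limits (rad/s): [2.57, 2.57, 3.14, 3.14, 3.14, 3.14].

### API

Orientations are given as [roll, pitch, yaw] about the fixed x, y, z axes, in that order (R = Rz(yaw) Ry(pitch) Rx(roll)).
In Python, from cell import robot, imaging gives the robot as it stands. The module is installed in compiled form; this text tells all that it offers.
- The arm moves only by the shell command python3 -m handwheel 'ROWS' [FORCE]. ROWS is a JSON object of lists of equal length, an entry for each row: "delta_rot": the turn, a rotation vector about the tool's x, y, z in rad, a list of three; "travel": the shift along the tool's x, y, z in mm, a list of three; "grip": the closure, from 0 (fully open) to 1 (shut). In form: {"delta_rot": [[wx, wy, wz], ...], "travel": [[x, y, z], ...], "grip": [grip, ...]}. A call has exactly 10 rows; each row is the pose to reach, as a shift and turn from the pose commanded when the call began, along the tool's axes at that moment; what a row does not reach only later rows make up. A row lasts 1/10 s, in which the tool goes at most 50 mm and 8.59 degrees, less where a joint would pass 70% of its speed; a pose out of reach is approached as far as the arm can. A call with a gripper value outside its range is refused whole. The fingers move at their own pace and stop on an object; FORCE is the grip in N (left out, the last holds). Time passes only in rows, so rows that repeat a pose let the fingers close, or fill a call up. It gives the time, the measured TCP pose, the force and the opening at its end, in the units of the state.
- robot.state(): the state, without advancing time (a new reading comes with each control period).
- imaging.snapshot(name): name is "scene" or "side" or "wrist"; returns the picture (384x512x3 uint8, red, green, blue); there is no depth.
- imaging.calibration(name): a dict with "mtx" (3x3 intrinsics, pixels), "world_from_camera" (4x4, takes a point from camera to world coordinates); the wrist camera has in their place "T_tool_cam" (4x4, takes a point from camera to tool coordinates, whose origin is the TCP and whose axes are the tool frame's). Camera axes: x right, y down, z forward; pixel columns grow to the right and rows downward; lengths in m; the calibration is good to about 2 mm. A picture is of the moment at which its call begins: read the wrist's pose just before it. calibration takes no time and is no camera call.
- robot.hand_in(): hands the job in, once; it reports no verdict.
The state is a dict: "time": time; "joint_positions": joint angles; "dq": joint speeds; "joint_torque": joint torques, N m; "tool_pos": TCP position; "tcp_rot": TCP orientation; "force": force on the tool from outside, world axes, zero at the start; "moment": the same for the moment, N m; "gripper_width": opening from 0.0 (shut) to 1.0 (fully open).
Only numpy, scipy, OpenCV 4.12 (cv2) and the standard library are available. Lean on these libraries where they do the work, as an engineer would, in place of code of your own. Each camera call takes 0.05 s, during which the arm holds its last target.

### The job

Set the bench tester for a coil-spring test: with your fingertips push the tab of its rotary selector round until the tab points at the middle of the badge with the zigzag coil-spring symbol, and then press the tester's push button all the way down and let it come back up. Only push: do not take the tab between the fingers, do not press the button before the selector is set, and leave the loose things around the work where they are.

Things in the scene. Friction and masses are not known exactly. Their poses are not given: they have to be found in the camera images.
- console: The tester: a fixed grey metal box with a flat top, 290 (x) x 400 (y) x 50 mm high. Origin at the centre of its underside; its z is up. At yaw 0 its front faces the robot (-x). It carries the selector, four badges and the push button.
- selector_axis (a point): The selector's vertical turning axis where it meets the console's top face (50 mm above the table), at (0, 50) mm in the console's frame. The selector is a flat black disc, radius 55 mm, 12 mm thick, lying on the top face, with one tab standing up on its rim.
- selector: The selector with its tab. Origin on its axis at the console's top face; its x axis points outward along the tab, z up. At the start the tab points to the console's front (its -x) within 32 degrees. It turns either way (no stop within a full turn), has no clicks, and friction (about 0.12 N m, some 2 N at the tab) keeps it where it is left.
- tab_mid (a point): A point in the selector's tab, an upright bare-aluminium bar 52 mm long along the radius (30 to 82 mm from the axis; 27 mm past the disc), 12 mm thick, its underside 10 mm and its top 40 mm above the console's top face. The point lies 68 mm from the axis, midway through its thickness and height (25 mm above the console's top face). Axes as for the selector.
- badge_spring: The wanted badge: a fixed white disc 58 mm across, 4 mm thick, on the console's top face, its centre 124 mm from the selector's axis, with a flat dark coil-spring symbol (zigzag line 42 mm long). Origin at the centre of its underside. Four badges, up to 7 mm high, sit round the selector at +-65 and +-140 degrees from the console's front (-x); which is where changes.
- badge_damper: Another badge of the same size: its symbol is a damper (a thick bar with a thin rod and round ends).
- badge_bush: Another badge of the same size: its symbol is a bush (a ring).
- badge_joint: Another badge of the same size: its symbol is a ball joint (a disc with a stem).
- start (a joint): Travel of the tester's only push button in m: 0 up, 0.006 fully down. A spring returns it; fully down takes 5 N. It counts as pressed beyond 0.0045.
- start_top (a point): Centre of the top of the push button (bare steel, round, radius 17 mm, in a grey housing) on the console's top near its front right corner seen from the robot. It is pressed straight down.
- coil: Loose bystander: a red coil spring standing upright on the table to the left of the console, 62 mm in diameter, 100 mm high. Origin at the centre of its underside. Not to be moved.
- rubber_stop: Loose bystander: a black rubber bump stop, 38 mm in diameter, 40 mm high, standing on the console's top face behind the push button (90 to 150 mm further along the console's x). Origin at the centre of its underside. Not to be moved.
- carton: Loose bystander: a cardboard carton 100 x 120 x 70 mm high on the table to the right of the console. Origin at the centre of its underside. Not to be moved.

How it is judged:
By the outcome, as a careful person would: the job done as asked, in the order asked, and still so for the second after the job is handed in, with the robot touching nothing.
It also fails if it takes over 54 s, if anything falls off the work surface, if the arm or the gripper's body presses on something with over 40 N, if the wrist force passes 120 N, or if a joint passes its speed limit or range.

## Working session

There is one attempt and no reset: what is moved stays moved. The work goes in short steps, Python scripts to look and compute and a shell command to move; the robot and the scene stay as the last step left them, time stands still between calls to the robot, and variables do not carry over. Pictures are saved under pics/ and viewed, and the job is handed in when it is done.

```bash
mkdir -p pics
python3 - <<'E'
from cell import robot, imaging
import cv2
print(robot.state())
for n in ("scene","side","wrist"):
    im=imaging.snapshot(n); cv2.imwrite(f"pics/{n}0.png",im[:,:,::-1]); print(n,imaging.calibration(n))
E
```

```text
{'time': 0.0, 'joint_positions': array([-9.32388656e-01,  2.55786539e-01,  1.06998333e-01, -4.69567814e-04,
       -1.42391829e+00, -2.84596723e-01]), 'dq': array([-0.00030489,  0.00180544,  0.00112909, -0.00045502,  0.00154563,
       -0.00065422]), 'joint_torque': array([-1.85229842e-04, -3.86628413e+01,  2.37938511e+01,  5.36522269e+00,
       -6.14735589e-03, -1.08977761e-05]), 'tool_pos': array([ 0.19044596, -0.51546347,  0.24137327]), 'tcp_rot': array([-3.14150203e+00, -1.96372797e-03,  1.92453802e+00]), 'force': array([-0.52618982, -0.25898359, -0.09973215]), 'moment': array([ 0.01065699, -0.05917598,  0.01567672]), 'gripper_width': 1.0036696722907144}
scene {'mtx': array([[361.88574352,   0.        , 254.31200285],
       [  0.        , 361.88574352, 186.9892922 ],
       [  0.        ,   0.        ,   1.        ]]), 'world_from_camera': array([[ 0.66829425,  0.51463776, -0.53715061,  1.07924535],
       [ 0.74359527, -0.44158203,  0.50206711, -0.46669693],
       [ 0.02118664, -0.73495121, -0.67778894,  0.69057132],
       [ 0.        ,  0.        ,  0.        ,  1.        ]
[... 263 characters left out ...]
0.55691746,  0.54751233, -0.6245584 ,  0.59180959],
       [-0.01579079, -0.75880936, -0.65112135,  0.70182602],
       [ 0.        ,  0.        ,  0.        ,  1.        ]])}
wrist {'mtx': array([[321.78343094,   0.        , 251.2004527 ],
       [  0.        , 321.78343094, 192.38738386],
       [  0.        ,   0.        ,   1.        ]]), 'T_tool_cam': array([[ 9.99998170e-01, -1.61377092e-03,  1.02783279e-03,
         3.50974865e-04],
       [ 1.21698446e-03,  9.51016784e-01,  3.09136856e-01,
        -7.93395119e-02],
       [-1.47636231e-03, -3.09135039e-01,  9.51017007e-01,
        -1.33462597e-01],
       [ 0.00000000e+00,  0.00000000e+00,  0.00000000e+00,
         1.00000000e+00]])}
```

View pics/scene0.png

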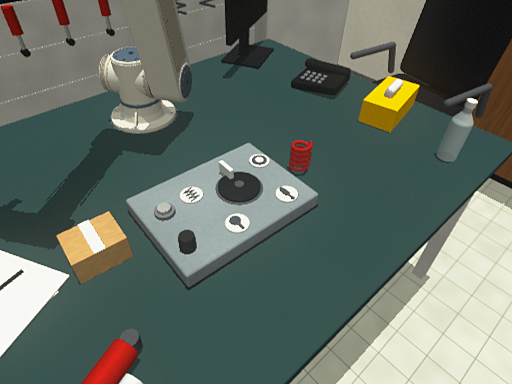

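View pics/side0.png

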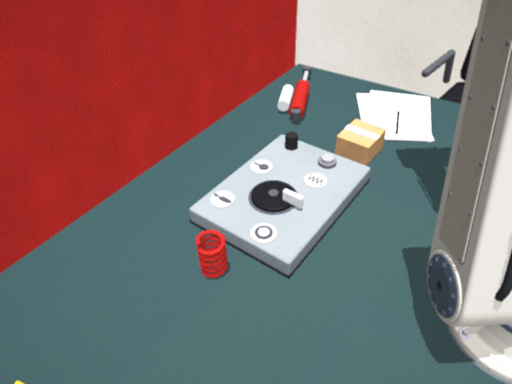

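View pics/wrist0.png

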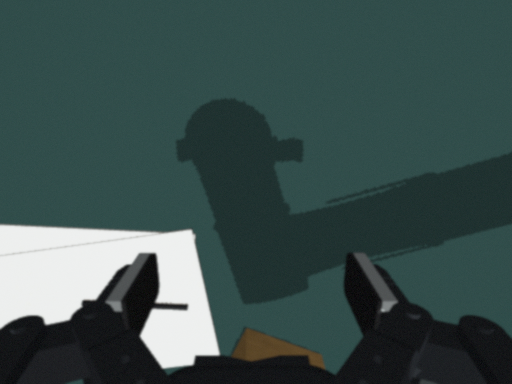

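The scene view shows the spring badge at about (191,194), the bush at (259,160), the damper at (287,193) and the joint at (237,223). The selector is at (239,187), its tab at (226,170), the button at (164,210), the rubber stop at (187,241) and the carton at (95,245). In the side view the spring badge is at (315,180) and the tab at (293,198).

```bash
cat > h.py <<'E'
import numpy as np, cv2
from cell import robot, imaging
def ray(n,px):
    c=imaging.calibration(n);K=c["mtx"];T=c["world_from_camera"]
    d=T[:3,:3]@np.linalg.solve(K,[px[0],px[1],1.]);return T[:3,3],d
def onz(n,px,z):
    o,d=ray(n,px);return o+d*(z-o[2])/d[2]
E
python3 - <<'E'
from h import *
rois={"scene":dict(spring=(191,194),bush=(259,160),damper=(287,193),joint=(237,223),disc=(239,187)),
"side":dict(spring=(315,180),bush=(263,233),damper=(222,199),joint=(261,166),disc=(272,197))}
for n in rois:
    im=cv2.imread(f"pics/{n}0.png")
    hsv=cv2.cvtColor(im,cv2.COLOR_BGR2HSV)
    w=((hsv[...,2]>205)).astype(np.uint8)
    if n=="scene": print(hsv[194,180:205,2], hsv[180,200])
    for k,p in rois[n].items():
        m=w if k!="disc" else (hsv[...,2]<70).astype(np.uint8)
        r=30
        x0,y0=p[0]-r,p[1]-r
        nb,lab,st,ce=cv2.connectedComponentsWithStats(m[y0:y0+2*r,x0:x0+2*r])
        best=None
        for i in range(1,nb):
            if st[i,4]>40:
                dd=np.hypot(*(ce[i]-r))
                if best is None or dd<best[0]: best=(dd,i)
        if best is None: print(n,k,"none");continue
        pts=np.argwhere(lab==best[1])[:,::-1].astype(np.float32)
        h=cv2.convexHull(pts)
        e=cv2.fitEllipse(h); c=np.array(e[0])+[x0,y0]
        print(n,k,c.round(1),np.round(e[1],1),onz(n,c,.062 if k=="disc" else .055).round(4))
    cv2.imwrite(f"pics/{n}crop.png",cv2.resize(im[130:270,110:330] if n=="scene" else im[120:270,180:400],None,fx=3.5,fy=3.5,interpolation=cv2.INTER_CUBIC))
E
```

```text
[243 252 248 236 246 255 236 118  75  76 179 131 137  74 152 247 255 235
 234 234 251 252 250 137 178] [ 85  19 176]
scene spring [190.8 194.2] [16.3 22.6] [ 0.4911 -0.1353  0.055 ]
scene bush [259.  159.8] [12.9 20. ] [0.5001 0.0897 0.055 ]
scene damper [290.  189.7] [ 7.7 22. ] [0.6432 0.0672 0.055 ]
scene joint [236.8 222.3] [18.8 24.4] [ 0.6395 -0.1084  0.055 ]
scene disc [238.7 186.8] [30.3 42.6] [ 0.5545 -0.0308  0.062 ]
side spring [313.4 177.3] [64.9 78.5] [ 0.4973 -0.1379  0.055 ]
side bush [263.4 231.4] [ 8.9 11.4] [0.5001 0.0895 0.055 ]
side damper [246.9 198.8] [ 59.3 109.7] [0.5932 0.0217 0.055 ]
side joint [265.  170.2] [52.1 77.4] [ 0.618  -0.0955  0.055 ]
side disc [273.  196.2] [30.3 44.1] [ 0.5409 -0.0137  0.062 ]
```

View pics/scenecrop.png

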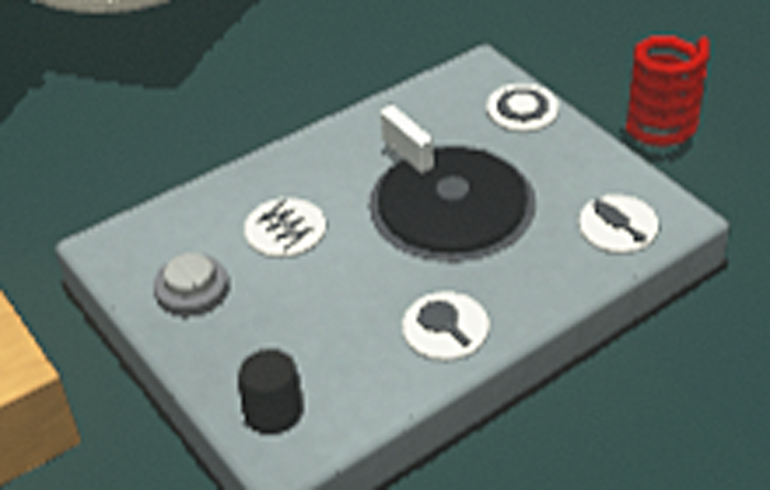

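View pics/sidecrop.png

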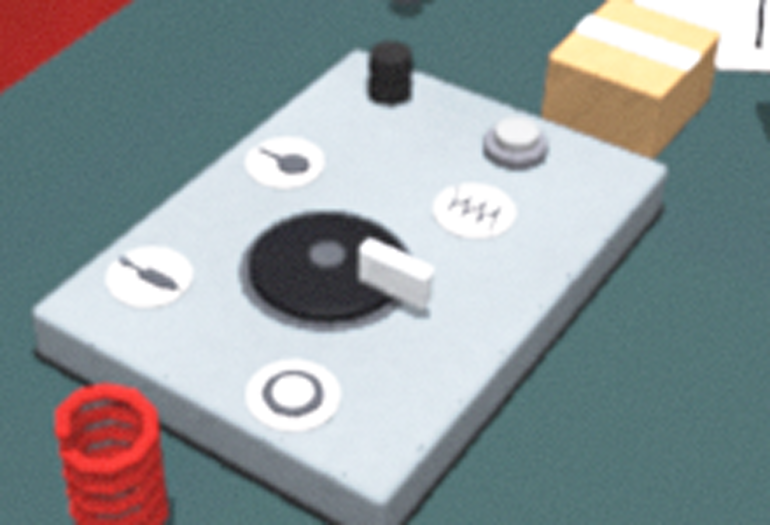

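Run:
```python
from h import *
S=dict(spring=(285,226),bush=(522,107),damper=(619,222),joint=(445,325),boss=(453,187),button=(190,270),stop=(270,367),tabout=(388,109),tabin=(426,143))
D=dict(spring=(474,210),bush=(293,395),damper=(149,277),joint=(284,162),boss=(327,253),button=(518,130),stop=(390,57),tabout=(430,278),tabin=(366,243))
P={}
for k in S:
    a=np.array(S[k])/3.5+[110,130]; b=np.array(D[k])/3.5+[180,120]
    o1,d1=ray("scene",a);o2,d2=ray("side",b)
    t=np.linalg.lstsq(np.c_[d1,-d2],o2-o1,rcond=None)[0]
    z={'boss':.063,'button':.07,'stop':.09,'tabout':.09,'tabin':.09}.get(k,.055)
    p1=onz("scene",a,z);p2=onz("side",b,z)
    P[k]=(p1+p2)/2
    print(k,p1[:2].round(4),p2[:2].round(4),"tri",((o1+t[0]*d1+o2+t[1]*d2)/2).round(4))
# fit console: local points
c=lambda a:(-np.cos(np.radians(a))*.124,.05-np.sin(np.radians(a))*.124)
# console front -x; right = -y
L=np.array([c(65),c(-65),c(-140),c(140),(0,.05)]);W=np.array([P[k][:2] for k in('spring','bush','damper','joint','boss')])
lc=L-L.mean(0);wc=W-W.mean(0)
yaw=np.arctan2((lc[:,0]*wc[:,1]-lc[:,1]*wc[:,0]).sum(),(lc*wc).sum())
R=np.array([[np.cos(yaw),-np.sin(yaw)],[np.sin(yaw),np.cos(yaw)]])
t=W.mean(0)-R@L.mean(0)
print("yaw",np.degrees(yaw),"origin",t,"res",(L@R.T+t-W).round(4))
print("axis",R@[0,.05]+t,"spring dir",np.degrees(np.arctan2(*(R@(L[0]-L[4]))[::-1])))
ax=R@[0,.05]+t
for k in('tabout','tabin'):
    v=P[k][:2]-ax;print(k,np.hypot(*v),np.degrees(np.arctan2(v[1],v[0])))
v=P['tabout']-P['tabin'];print(np.degrees(np.arctan2(v[1],v[0])))
print("button local",R.T@(P['button'][:2]-t),"stop",R.T@(P['stop'][:2]-t))
```

```text
spring [ 0.4933 -0.1351] [ 0.4879 -0.1312] tri [ 0.4898 -0.1338  0.052 ]
bush [0.5028 0.0878] [0.497  0.0929] tri [0.4992 0.0905 0.0515]
damper [0.6476 0.0509] [0.6419 0.0547] tri [0.6449 0.0528 0.052 ]
joint [ 0.6414 -0.109 ] [ 0.6361 -0.1042] tri [ 0.6388 -0.1074  0.0517]
boss [ 0.5468 -0.0219] [ 0.5472 -0.0255] tri [ 0.547  -0.0234  0.0643]
button [ 0.5009 -0.216 ] [ 0.4973 -0.2175] tri [ 0.4984 -0.2165  0.0693]
stop [ 0.6219 -0.231 ] [ 0.6156 -0.2253] tri [ 0.6187 -0.2298  0.0863]
tabout [ 0.4706 -0.0216] [ 0.4611 -0.0149] tri [ 0.4643 -0.0186  0.0851]
tabin [ 0.52  -0.025] [ 0.5142 -0.0222] tri [ 0.5165 -0.0237  0.0874]
yaw -2.248734685619987 origin [ 0.5452127  -0.07335891] res [[-0.0002 -0.0005]
 [-0.0007  0.0006]
 [ 0.0005 -0.0003]
 [ 0.0002 -0.0002]
 [ 0.0002  0.0003]]
axis [ 0.54717459 -0.02339741] spring dir -117.24873468562001
tabout 0.08148571239587653 176.3741081883493
tabin 0.030055855079998132 -179.61753530749888
174.0381520910299
button local [-0.04047038 -0.14506992] stop [ 0.07959117 -0.15180738]
```

The five fitted points agree within 1 mm: console yaw −2.2°, axis (0.547, −0.023). The tab is at about 176–177° and the target is 242.75°, so the push is about +66° (tab towards −y). I'll close the fingers and approach from the tab's +y side.

```bash
python3 -m handwheel '{"delta_rot":[[0,0,0.04],[0,0,0.08],[0,0,0.12],[0,0,0.16],[0,0,0.20],[0,0,0.24],[0,0,0.28],[0,0,0.32],[0,0,0.36],[0,0,0.40]],"travel":[[26,30,0],[52,60,0],[78,90,0],[104,120,0],[130,150,0],[156,180,0],[182,210,0],[208,240,0],[234,270,0],[260,300,0]],"grip":[1,1,1,1,1,1,1,1,1,1]}' 30
cat >> h.py <<'E'
from scipy.spatial.transform import Rotation as Ro
AX=np.array([0.5472,-0.0234])
def pose():
    s=robot.state();return np.array(s["tool_pos"]),Ro.from_euler("xyz",s["tcp_rot"]).as_matrix(),s
def to(p,xang):
    """tool-frame travel mm, rotvec to reach p with tool z down, x axis at xang deg"""
    P,R,s=pose(); Rt=Ro.from_euler("xyz",[np.pi,0,np.radians(xang)]).as_matrix()
    return (R.T@(np.array(p)-P)*1000).round(1), Ro.from_matrix(R.T@Rt).as_rotvec().round(4)
def fp(tab,off,z,r=.068):
    a=np.radians(tab);u=np.array([np.cos(a),np.sin(a)]);n=np.array([np.sin(a),-np.cos(a)])
    return np.r_[AX+r*u+off*n,z],tab-90
E
python3 - <<'E'
from h import *
print(pose()[0],pose()[2]["gripper_width"]); print(fp(177,.036,.17),to(*fp(177,.036,.17)))
E
```

```text
time: 1.15
tool_pos: [0.3822, -0.1665, 0.2423]
tcp_rot: [3.141, -0.0, 1.523]
force: [0.9, -1.3, 0.2]
gripper_width: 0.002
[ 0.38221835 -0.16645904  0.24226873] 0.0021877954933669113
(array([0.48117729, 0.01610951, 0.17      ]), 87) (array([187.1,  90.1,  72.3]), array([ 0.0001, -0.0001,  0.0046]))
```

```bash
python3 -m handwheel '{"delta_rot":[[0,0,0.005],[0,0,0.005],[0,0,0.005],[0,0,0.005],[0,0,0.005],[0,0,0.005],[0,0,0.005],[0,0,0.005],[0,0,0.005],[0,0,0.005]],"travel":[[30,15,0],[60,30,10],[90,45,20],[120,60,30],[150,75,45],[175,85,60],[187,90,70],[187,90,72],[187,90,72],[187,90,72]],"grip":[1,1,1,1,1,1,1,1,1,1]}'
python3 - <<'E'
from h import *
P,R,s=pose(); print(to(*fp(177,.036,.083)),s["force"])
im=imaging.snapshot("wrist");cv2.imwrite("pics/w1.png",im[:,:,::-1])
im=imaging.snapshot("side");cv2.imwrite("pics/s1.png",cv2.resize(im[60:300,150:470,::-1],None,fx=2.4,fy=2.4))
E
```

```text
time: 2.15
tool_pos: [0.4805, 0.0138, 0.171]
tcp_rot: [3.141, -0.0, 1.519]
force: [0.6, -0.1, -0.6]
gripper_width: 0.004
(array([ 2.4,  0.5, 88. ]), array([ 0.001 , -0.    ,  0.0004])) [ 0.5981117  -0.13843296 -0.63894598]
```

View pics/w1.png

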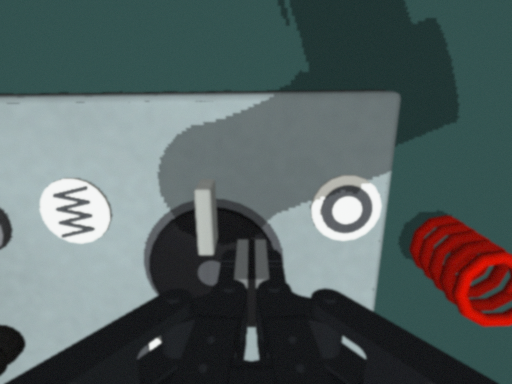

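View pics/s1.png

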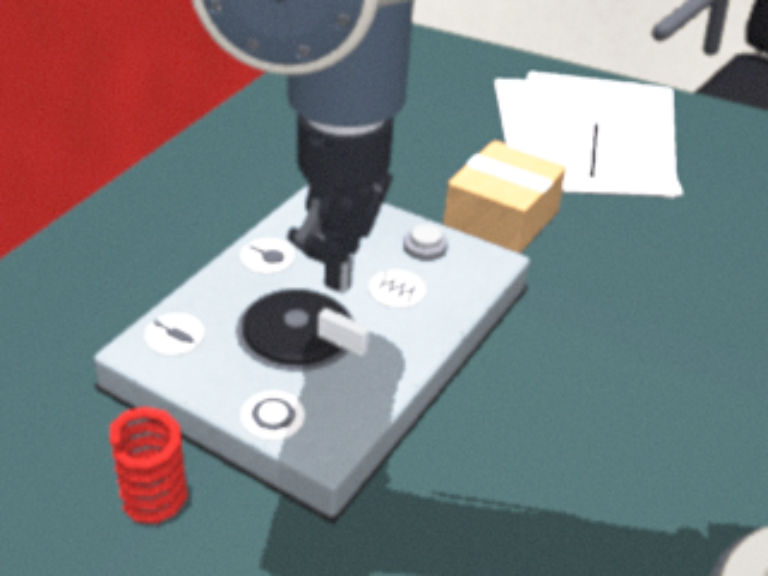

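The wrist view shows the tab's top running from (204,185) to (207,255). The shut fingers (columns 235–270) are on its bush side, with a clear gap. Next I measure the tab angle from this view and then descend.

```bash
cat >> h.py <<'E'
def wz(px,z):
    P,R,_=pose();c=imaging.calibration("wrist");T=c["T_tool_cam"]
    d=R@T[:3,:3]@np.linalg.solve(c["mtx"],[px[0],px[1],1.]);o=P+R@T[:3,3]
    return o+d*(z-o[2])/d[2]
E
python3 - <<'E'
from h import *
a=wz((204,188),.09);b=wz((207,255),.09);print(a,b,np.degrees(np.arctan2(*(a-b)[[1,0]])), [np.hypot(*(q[:2]-AX)) for q in(a,b)])
for n,p in dict(boss=((209,272),.063),spring=((75,211),.055),bush=((347,208),.055)).items(): print(n,wz(*p).round(4))
E
python3 -m handwheel '{"delta_rot":[[0,0,0],[0,0,0],[0,0,0],[0,0,0],[0,0,0],[0,0,0],[0,0,0],[0,0,0],[0,0,0],[0,0,0]],"travel":[[0,0,15],[0,0,30],[0,0,45],[0,0,60],[0,0,70],[0,0,78],[0,0,83],[0,0,87],[0,0,87],[0,0,87]],"grip":[1,1,1,1,1,1,1,1,1,1]}'
python3 - <<'E'
from h import *
for n in("side","scene"):
    im=imaging.snapshot(n);cv2.imwrite(f"pics/{n}2.png",cv2.resize(im[110:260,150:350,::-1],None,fx=3.5,fy=3.5))
for t,o in((177,.036),(177,.014),(190,.014),(205,.014),(220,.014),(235,.014),(238,.014)): print(t,o,to(*fp(t,o,.083)))
E
```

```text
[ 0.46581265 -0.01782107  0.09      ] [ 0.51822508 -0.02076745  0.09      ] 176.78249639352583 [np.float64(0.08157833285964423), np.float64(0.02909426319709588)]
boss [ 0.5494 -0.0255  0.063 ]
spring [ 0.4905 -0.1326  0.055 ]
bush [0.5001 0.0929 0.055 ]
time: 3.25
tool_pos: [0.4808, 0.0146, 0.0836]
tcp_rot: [3.141, -0.0, 1.52]
force: [0.3, -0.2, -0.6]
gripper_width: -0.002
177 0.036 (array([1.5, 0.3, 0.7]), array([ 0.0008, -0.0002,  0.0013]))
177 0.014 (array([-20.5,   0.3,   0.7]), array([ 0.0008, -0.0002,  0.0013]))
190 0.014 (array([-36.2,  -1.1,   0.7]), array([ 8.000e-04, -1.000e-04, -2.256e-01]))
205 0.014 (array([-54.1,   1.6,   0.7]), array([ 0.0009, -0.    , -0.4874]))
220 0.014 (array([-70.7,   8.9,   0.7]), array([ 9.000e-04,  1.000e-04, -7.492e-01]))
235 0.014 (array([-84.8,  20.3,   0.7]), array([ 9.000e-04,  2.000e-04, -1.011e+00]))
238 0.014 (array([-87.3,  23. ,   0.7]), array([ 9.0000e-04,  2.0000e-04, -1.0633e+00]))
```

View pics/side2.png

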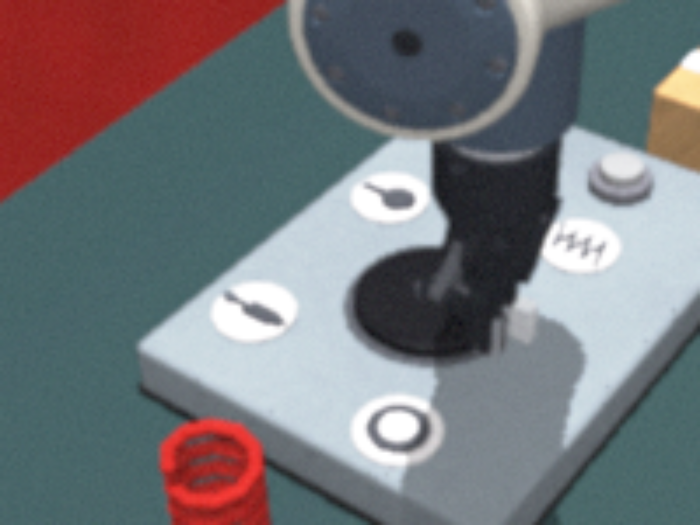

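View pics/scene2.png

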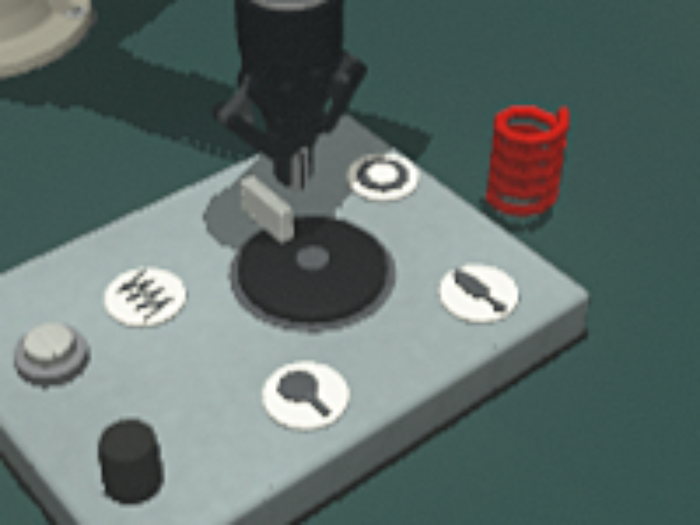

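The fingers are down beside the tab, touching nothing. Now the first part of the push.

```bash
python3 -m handwheel '{"delta_rot":[[0,0,0],[0,0,0],[0,0,0],[0,0,0],[0,0,-0.05],[0,0,-0.10],[0,0,-0.156],[0,0,-0.226],[0,0,-0.295],[0,0,-0.365]],"travel":[[-6,0,0],[-12,0,0],[-17,0,0],[-20.5,0,0],[-24.2,-0.3,0],[-28,-0.7,0],[-31.5,-1,0],[-36.2,-1.1,0],[-41,-0.8,0],[-46,-0.2,0]],"grip":[1,1,1,1,1,1,1,1,1,1]}'
python3 - <<'E'
from h import *
im=imaging.snapshot("scene");cv2.imwrite(f"pics/scene3.png",cv2.resize(im[110:260,150:350,::-1],None,fx=3.5,fy=3.5))
im=imaging.snapshot("wrist");cv2.imwrite("pics/w3.png",im[:,:,::-1])
for t in (198,204,210,215,220,225,230,235,238): print(t,to(*fp(t,.014,.083)))
E
```

```text
time: 4.35
tool_pos: [0.4776, -0.0316, 0.0833]
tcp_rot: [-3.141, -0.001, 1.887]
force: [-0.9, 1.9, 0.8]
gripper_width: 0.004
198 (array([0.6, 0.6, 0.3]), array([-0.0002,  0.    , -0.0005]))
204 (array([-6.5, -0.5,  0.3]), array([-0.0002, -0.    , -0.1052]))
210 (array([-13.8,  -0.8,   0.3]), array([-2.000e-04, -0.000e+00, -2.099e-01]))
215 (array([-19.9,  -0.5,   0.3]), array([-1.000e-04, -0.000e+00, -2.972e-01]))
220 (array([-25.9,   0.4,   0.3]), array([-1.000e-04, -0.000e+00, -3.845e-01]))
225 (array([-31.8,   1.7,   0.3]), array([-1.000e-04, -0.000e+00, -4.717e-01]))
230 (array([-37.5,   3.6,   0.3]), array([-1.00e-04, -0.00e+00, -5.59e-01]))
235 (array([-43.1,   5.9,   0.3]), array([-1.000e-04, -0.000e+00, -6.463e-01]))
238 (array([-46.3,   7.6,   0.3]), array([-1.000e-04, -1.000e-04, -6.986e-01]))
```

View pics/scene3.png

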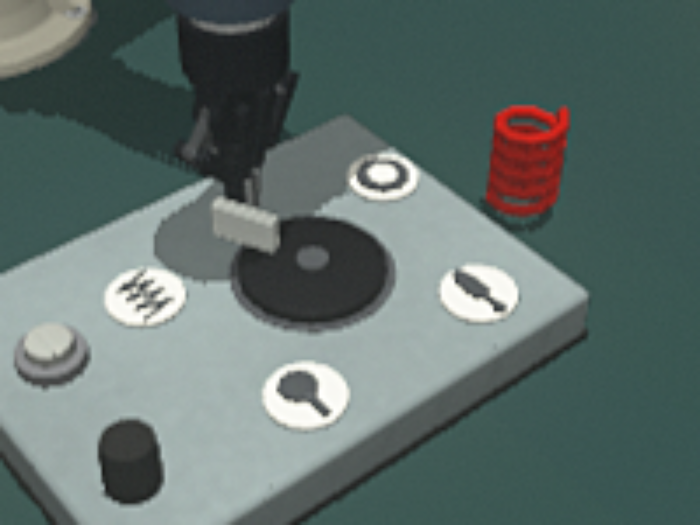

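View pics/w3.png

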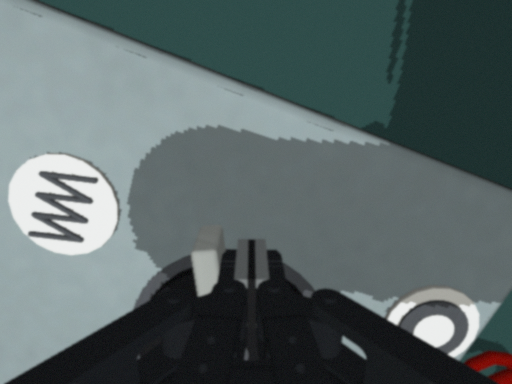

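```bash
python3 - <<'E'
from h import *
im=cv2.imread("pics/w3.png");cv2.imwrite("pics/w3c.png",cv2.resize(im[210:320,150:300],None,fx=5,fy=5,interpolation=cv2.INTER_CUBIC))
E
python3 -m handwheel '{"delta_rot":[[0,0,-0.05],[0,0,-0.10],[0,0,-0.155],[0,0,-0.21],[0,0,-0.255],[0,0,-0.30],[0,0,-0.345],[0,0,-0.385],[0,0,-0.43],[0,0,-0.47]],"travel":[[-3,0,0],[-6.5,-0.5,0],[-10,-0.7,0],[-13.8,-0.8,0],[-17,-0.7,0],[-20,-0.5,0],[-23,0,0],[-26,0.4,0],[-29,1,0],[-32,1.7,0]],"grip":[1,1,1,1,1,1,1,1,1,1]}'
python3 - <<'E'
from h import *
im=imaging.snapshot("scene");cv2.imwrite(f"pics/scene4.png",cv2.resize(im[130:230,150:290,::-1],None,fx=5,fy=5,interpolation=cv2.INTER_CUBIC))
im=imaging.snapshot("wrist");cv2.imwrite("pics/w4.png",cv2.resize(im[180:320,100:300,::-1],None,fx=4,fy=4,interpolation=cv2.INTER_CUBIC))
for t in (225,228,232,235,238): print(t,to(*fp(t,.014,.083)))
E
```

```text
time: 5.45
tool_pos: [0.4886, -0.0615, 0.083]
tcp_rot: [-3.14, -0.001, 2.354]
force: [-2.3, 1.4, 0.5]
gripper_width: 0.001
225 (array([-0.2,  0.2,  0. ]), array([-0.0011, -0.0007, -0.0034]))
228 (array([-3.8, -0.4,  0. ]), array([-0.0011, -0.0007, -0.0558]))
232 (array([-8.6, -0.9,  0. ]), array([-0.0011, -0.0007, -0.1256]))
235 (array([-12.2,  -1.1,   0. ]), array([-0.0011, -0.0008, -0.178 ]))
238 (array([-15.9,  -1.1,   0. ]), array([-0.001 , -0.0008, -0.2303]))
```

View pics/scene4.png

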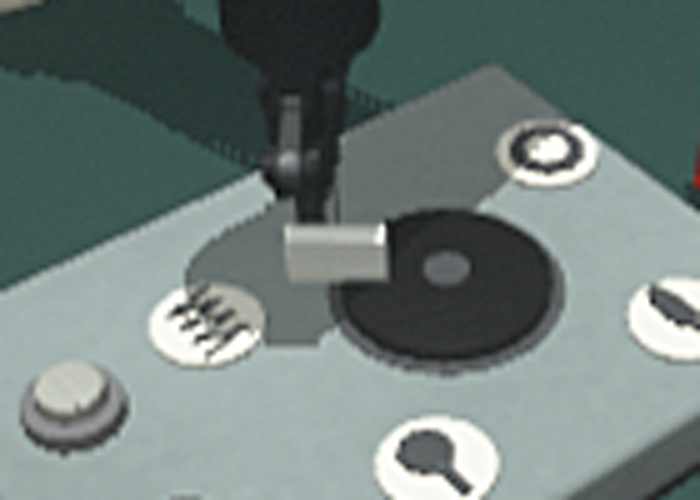

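View pics/w4.png

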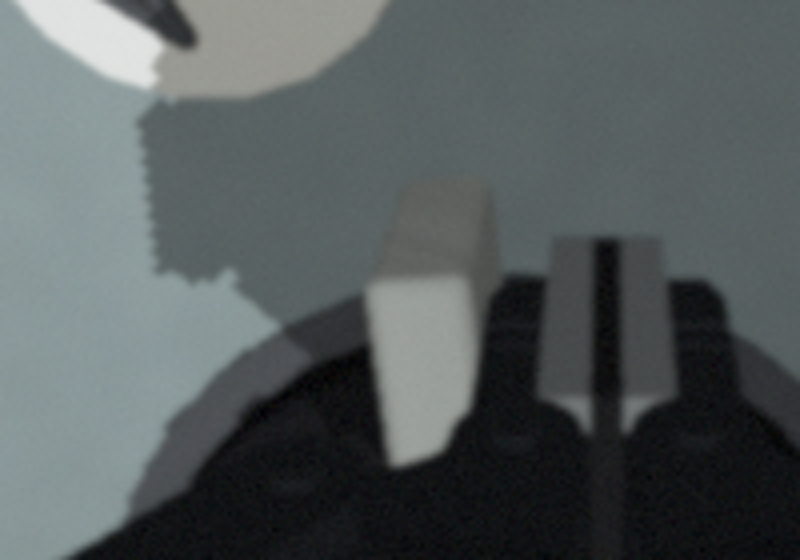

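Run:
```python
from h import *
def A(p): v=p[:2]-AX; return np.hypot(*v).round(4),(np.degrees(np.arctan2(v[1],v[0]))%360).round(2)
w=lambda u,v:(100+u/4,180+v/4)
for c in((416,281),(367,285),(465,277)): print("wrist",A(wz(w(*c),.09)))
e1,e2=wz(w(367,285),.09),wz(w(465,277),.09);d=e2-e1;print(np.hypot(*d[:2]),(np.degrees(np.arctan2(d[1],d[0]))+90)%360)
s=lambda u,v:(150+u/5,130+v/5)
for c in((288,238),(386,238)): print("scene",A(onz("scene",s(*c),.09)))
```

```text
wrist (np.float64(0.0799), np.float64(229.39))
wrist (np.float64(0.08), np.float64(233.28))
wrist (np.float64(0.0801), np.float64(225.52))
0.010841045204668933 229.84944031182766
scene (np.float64(0.079), np.float64(234.31))
scene (np.float64(0.0304), np.float64(242.18))
```

The wrist view puts the tab at 229.5° and matches the finger geometry. The scene view's reading of 234° rests on about 2 mm per pixel. I'll push on to about 239° and then back off for a clean look.

```bash
python3 -m handwheel '{"delta_rot":[[0,0,-0.03],[0,0,-0.06],[0,0,-0.09],[0,0,-0.12],[0,0,-0.15],[0,0,-0.17],[0,0,-0.17],[0,0,-0.17],[0,0,-0.17],[0,0,-0.17]],"travel":[[-2,-0.2,0],[-4,-0.4,0],[-6,-0.6,0],[-8,-0.8,0],[-10,-1,0],[-11.7,-1.1,0],[-11.7,-1.1,0],[-9,-1.1,0],[-4,-1.1,0],[0,-1.1,0]],"grip":[1,1,1,1,1,1,1,1,1,1]}'
python3 -m handwheel '{"delta_rot":[[0,0,0],[0,0,0],[0,0,0],[0,0,0],[0,0,0],[0,0,0],[0,0,0],[0,0,0],[0,0,0],[0,0,0]],"travel":[[2,0,-10],[4,-6,-25],[6,-12,-40],[8,-18,-60],[10,-24,-80],[10,-30,-100],[10,-40,-120],[10,-50,-130],[10,-50,-130],[10,-50,-130]],"grip":[1,1,1,1,1,1,1,1,1,1]}'
python3 - <<'E'
from h import *
print(pose()[0])
im=imaging.snapshot("wrist");cv2.imwrite("pics/w5.png",im[:,:,::-1])
im=imaging.snapshot("scene");cv2.imwrite(f"pics/scene5.png",cv2.resize(im[130:230,150:290,::-1],None,fx=5,fy=5,interpolation=cv2.INTER_CUBIC))
im=imaging.snapshot("side");cv2.imwrite(f"pics/side5.png",im[...,::-1])
E
```

```text
time: 6.55
tool_pos: [0.4887, -0.0616, 0.0835]
tcp_rot: [3.141, 0.001, 2.524]
force: [-0.3, 0.6, -0.0]
gripper_width: -0.002
time: 7.55
tool_pos: [0.4512, -0.0969, 0.2128]
tcp_rot: [3.141, -0.001, 2.524]
force: [-0.3, 0.3, -0.3]
gripper_width: -0.004
[ 0.45122838 -0.0969129   0.21282145]
```

View pics/w5.png

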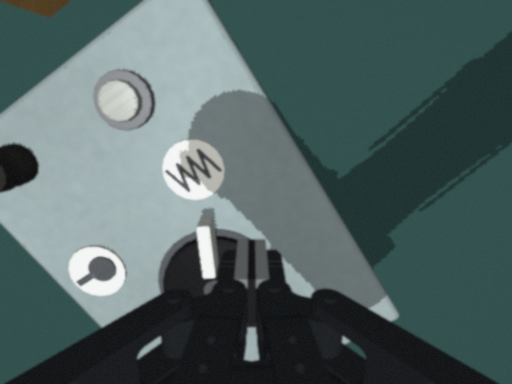

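View pics/scene5.png

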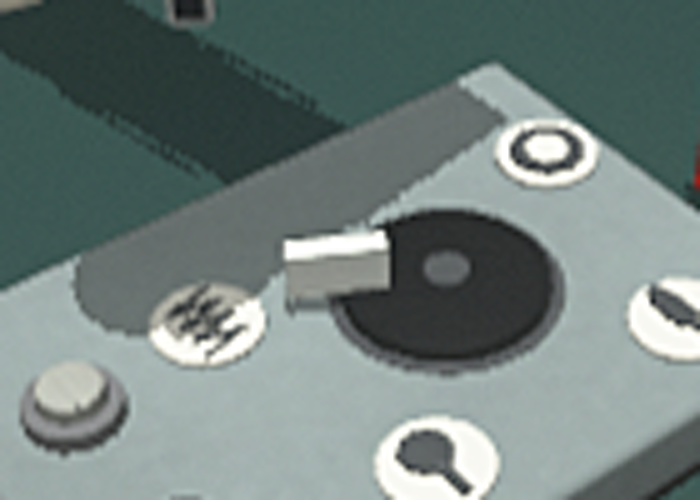

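View pics/side5.png

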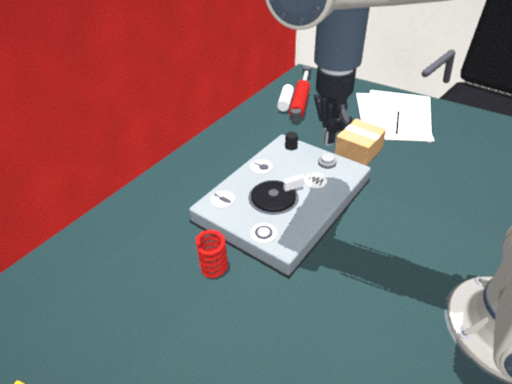

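The tab's white top in the wrist view runs from about (204,228) to (208,278), with the spring badge centred at about (194,169). I'll segment both.

Run:
```python
from h import *
im=cv2.imread("pics/w5.png");g=cv2.cvtColor(im,cv2.COLOR_BGR2GRAY)
m=(g>190).astype(np.uint8);n,lab,st,ce=cv2.connectedComponentsWithStats(m[215:290,190:230])
i=1+np.argmax(st[1:,4]);pts=np.argwhere(lab==i)[:,::-1]+[190,215]
print(st[i],ce[i]+[190,215])
W=np.array([wz(p,.09)[:2] for p in pts]);c=W.mean(0);v=W-c
r=cv2.minAreaRect((W*1000).astype(np.float32));print("rect",r)
e=np.linalg.svd(v)[2][0];e*=np.sign(e@(c-AX));print("pca ang",np.degrees(np.arctan2(e[1],e[0]))%360, "c",c,"c ang",np.degrees(np.arctan2(*(c-AX)[::-1]))%360,np.hypot(*(c-AX)))
# badge: hull of bright+shadow; joint badge, boss
for nm,(x,y) in dict(spring=(194,169),joint=(97,271)).items():
    q=((im.min(2)>(150 if nm=="spring" else 200))&(np.abs(im[...,0].astype(int)-im[...,2])<22)).astype(np.uint8)
    s=40;n,lab,st,ce=cv2.connectedComponentsWithStats(q[y-s:y+s,x-s:x+s]);i=1+np.argmax(st[1:,4])
    p=(np.argwhere(lab==i)[:,::-1]+[x-s,y-s]).astype(np.float32);el=cv2.fitEllipse(cv2.convexHull(p))
    b=wz(el[0],.0545);print(nm,el,b,"ang from AX",np.degrees(np.arctan2(*(b[:2]-AX)[::-1]))%360)
cv2.imwrite("pics/w5c.png",cv2.resize(im[130:300,50:270],None,fx=3.5,fy=3.5,interpolation=cv2.INTER_CUBIC))
```

```text
[  6  11  19  52 643] [205.56920684 251.50699844]
rect ((518.4158935546875, -70.8333740234375), (51.0193977355957, 11.357738494873047), 59.09647750854492)
pca ang 239.18019858872123 c [ 0.51803409 -0.07138609] c ang 238.70880092022378 0.05615438420425348
spring ((185.8009796142578, 181.10186767578125), (82.8238296508789, 122.02452850341797), 148.20301818847656) [ 0.5031046  -0.12837954  0.0545    ] ang from AX 247.21574012860145
joint ((96.3377685546875, 270.95379638671875), (47.03935241699219, 57.85435104370117), 112.91413879394531) [ 0.63901013 -0.10686643  0.0545    ] ang from AX 317.72539427042267
```

View pics/w5c.png

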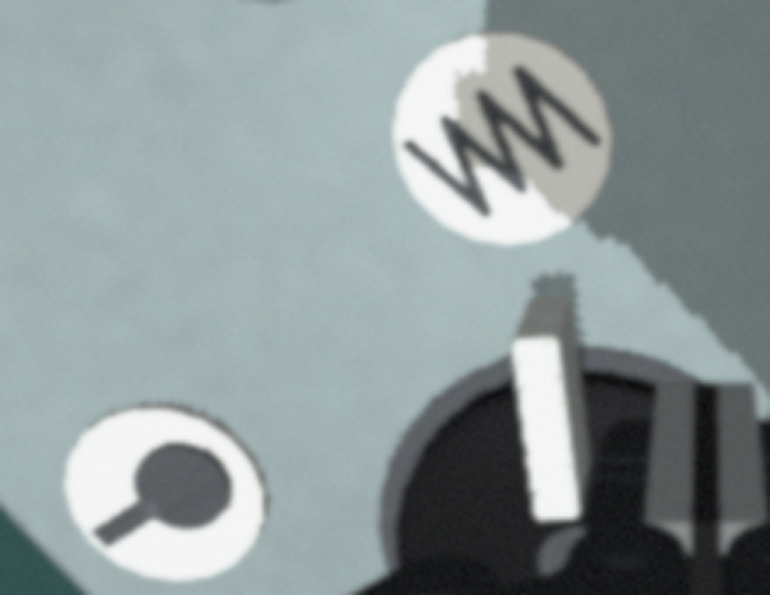

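Wrist measurements: tab at 239.1°, joint badge at 317.73° (the model says 317.75°). About 3.6° remains, so I'll go back down behind the tab and nudge.

```bash
python3 - <<'E'
from h import *
b=wz((193.4,169.7),.0545);print(b,np.degrees(np.arctan2(*(b[:2]-AX)[::-1]))%360)
E
python3 -m handwheel '{"delta_rot":[[0,0,0],[0,0,0],[0,0,0],[0,0,0],[0,0,0],[0,0,0],[0,0,0],[0,0,0],[0,0,0],[0,0,0]],"travel":[[0,10,10],[0,20,30],[-2,26,50],[-4,32,70],[-6,38,90],[-8,44,105],[-10,50,120],[-10,50,130],[-10,50,130],[-10,50,130]],"grip":[1,1,1,1,1,1,1,1,1,1]}'
python3 - <<'E'
from h import *
for t in (234.5,236,237,238.2): print(t,to(*fp(t,.014,.083)))
E
```

```text
[ 0.49040344 -0.13286361  0.0545    ] 242.5768948110976
time: 8.7
tool_pos: [0.4886, -0.062, 0.0832]
tcp_rot: [-3.141, -0.0, 2.525]
force: [-0.0, -0.6, -0.4]
gripper_width: 0.0
234.5 (array([-11.3,  -2.5,   0.2]), array([-0.0005, -0.0002,  0.0029]))
236 (array([-13.1,  -2.9,   0.2]), array([-0.0005, -0.0002, -0.0233]))
237 (array([-14.3,  -3.1,   0.2]), array([-0.0005, -0.0002, -0.0407]))
238.2 (array([-15.7,  -3.3,   0.2]), array([-0.0005, -0.0002, -0.0617]))
```

```bash
python3 -m handwheel '{"delta_rot":[[0,0,0],[0,0,0],[0,0,0],[0,0,-0.02],[0,0,-0.04],[0,0,-0.062],[0,0,-0.062],[0,0,-0.062],[0,0,-0.062],[0,0,-0.062]],"travel":[[-4,0,0],[-8,0,0],[-11,0,0],[-13,-0.3,0],[-14.6,-0.6,0],[-16,-0.8,0],[-16,-0.8,0],[-12,-0.8,0],[-6,-0.8,0],[0,-0.8,0]],"grip":[1,1,1,1,1,1,1,1,1,1]}'
python3 -m handwheel '{"delta_rot":[[0,0,0],[0,0,0],[0,0,0],[0,0,0],[0,0,0],[0,0,0],[0,0,0],[0,0,0],[0,0,0],[0,0,0]],"travel":[[2,0,-10],[4,-6,-25],[6,-12,-40],[8,-18,-60],[10,-24,-80],[10,-30,-100],[10,-40,-120],[10,-50,-130],[10,-50,-130],[10,-50,-130]],"grip":[1,1,1,1,1,1,1,1,1,1]}'
python3 - <<'E'
from h import *
im=imaging.snapshot("wrist")[:,:,::-1].copy();cv2.imwrite("pics/w6.png",im)
side=imaging.snapshot("side")[:,:,::-1];cv2.imwrite("pics/side6.png",cv2.resize(side[120:270,180:400],None,fx=3.5,fy=3.5,interpolation=cv2.INTER_CUBIC))
g=cv2.cvtColor(im,cv2.COLOR_BGR2GRAY)
m=(g>190).astype(np.uint8);n,lab,st,ce=cv2.connectedComponentsWithStats(m[215:290,190:230])
i=1+np.argmax(st[1:,4]);pts=np.argwhere(lab==i)[:,::-1]+[190,215]
print(st[i],ce[i]+[190,215])
W=np.array([wz(p,.09)[:2] for p in pts]);c=W.mean(0);v=W-c
print("rect",cv2.minAreaRect((W*1000).astype(np.float32)))
e=np.linalg.svd(v)[2][0];e*=np.sign(e@(c-AX));print("pca",np.degrees(np.arctan2(e[1],e[0]))%360,"c ang",np.degrees(np.arctan2(*(c-AX)[::-1]))%360,np.hypot(*(c-AX)))
cv2.imwrite("pics/w6c.png",cv2.resize(im[60:300,20:280],None,fx=2.5,fy=2.5,interpolation=cv2.INTER_CUBIC))
E
```

```text
time: 9.7
tool_pos: [0.4877, -0.0625, 0.0832]
tcp_rot: [-3.142, 0.0, 2.587]
force: [0.9, -0.7, -0.2]
gripper_width: 0.002
time: 10.7
tool_pos: [0.453, -0.0998, 0.2128]
tcp_rot: [3.141, -0.001, 2.586]
force: [-0.3, 0.5, -0.7]
gripper_width: 0.002
[  0  11  20  52 650] [199.86153846 250.74307692]
rect ((522.385009765625, -72.67613220214844), (51.05974197387695, 11.500663757324219), 63.32693862915039)
pca 243.38348700952375 c ang 243.17175450912168 0.056067432608962936
```

View pics/w6c.png

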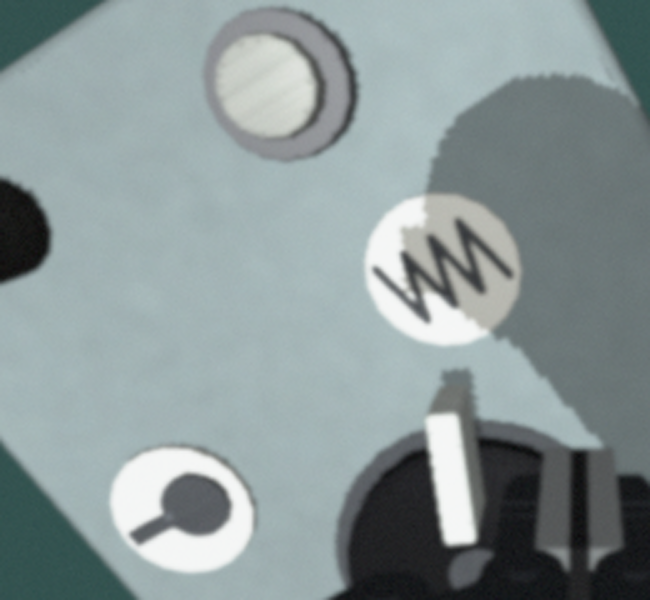

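View pics/side6.png

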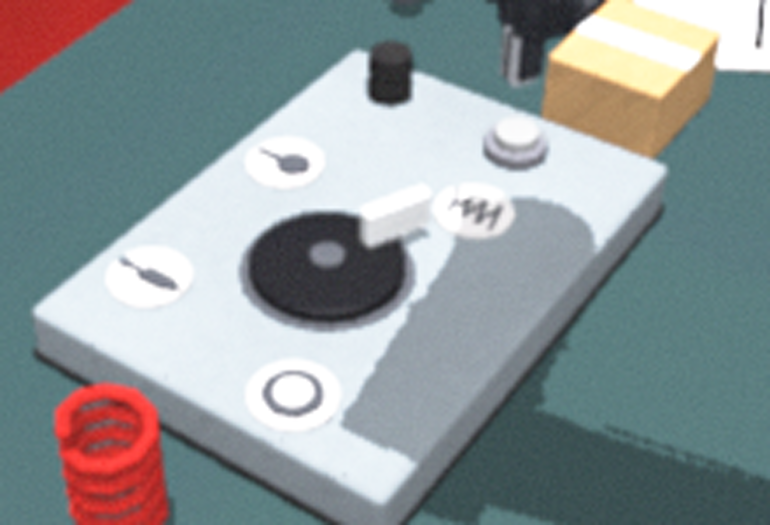

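The tab now reads 243.2–243.4° against 242.6–242.75° for the badge centre. That is about 0.6° (1.3 mm at the badge), so it points at the badge's middle. Next I locate the button from this view.

Run:
```python
from h import *
print("btn wrist",wz((20+267/2.5,60+86/2.5),.069))
for z in(.15,.095,.08): print(to((.4988,-.2168,z),np.degrees(2.586)))
```

```text
btn wrist [ 0.49995633 -0.2159186   0.069     ]
(array([-100.9,  -75.3,   62. ]), array([-0.0009, -0.0019,  0.0006]))
(array([-101. ,  -75.2,  117. ]), array([-0.0009, -0.0019,  0.0006]))
(array([-101. ,  -75.2,  132. ]), array([-0.0009, -0.0019,  0.0006]))
```

```bash
python3 -m handwheel '{"delta_rot":[[0,0,0],[0,0,0],[0,0,0],[0,0,0],[0,0,0],[0,0,0],[0,0,0],[0,0,0],[0,0,0],[0,0,0]],"travel":[[-25,-19,0],[-50,-38,0],[-75,-57,20],[-95,-70,40],[-101,-75,60],[-101,-75,80],[-101,-75,95],[-101,-75,105],[-101,-75,112],[-101,-75,112]],"grip":[1,1,1,1,1,1,1,1,1,1]}'
python3 - <<'E'
from h import *
print(to((.499,-.2166,.08),np.degrees(2.586)))
for n,(x,y) in dict(scene=(100,150),side=(260,90)).items():
    im=imaging.snapshot(n);cv2.imwrite(f"pics/{n}7.png",cv2.resize(im[y:y+120,x:x+140,::-1],None,fx=4.5,fy=4.5,interpolation=cv2.INTER_CUBIC))
E
```

```text
time: 11.8
tool_pos: [0.4992, -0.2166, 0.1003]
tcp_rot: [-3.141, -0.002, 2.587]
force: [0.5, 0.0, -1.1]
gripper_width: -0.001
(array([ 0.1, -0.1, 20.3]), array([-0.0007, -0.0018,  0.0009]))
```

View pics/scene7.png

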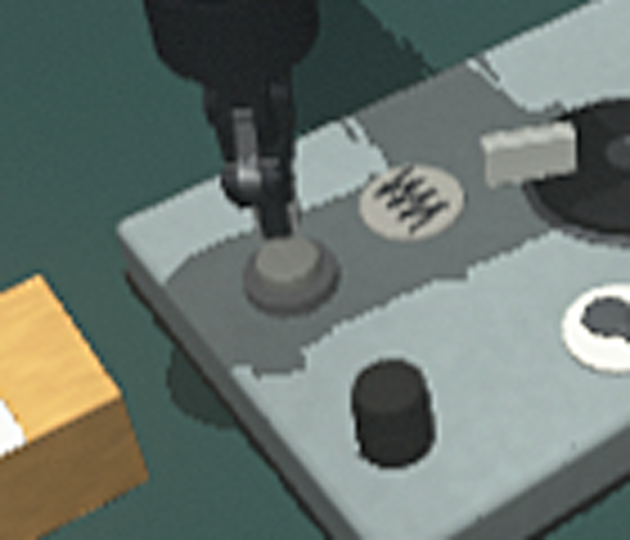

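View pics/side7.png

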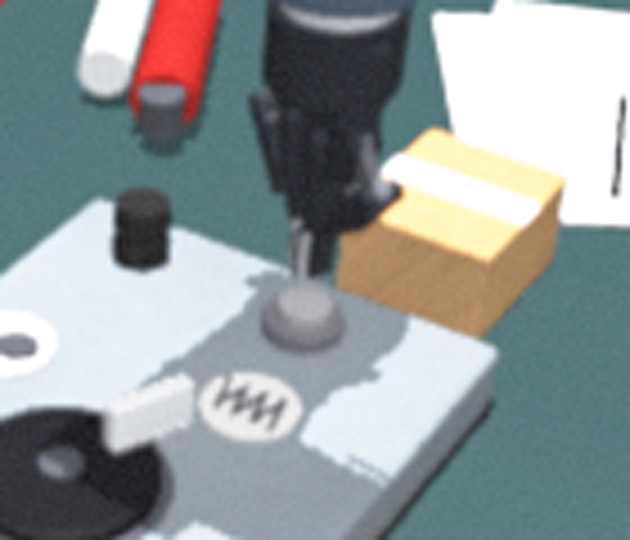

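The closed fingertips are centred just above the button in both views, clear of the carton and the stop. Now I descend in small steps.

```bash
python3 -m handwheel '{"delta_rot":[[0,0,0],[0,0,0],[0,0,0],[0,0,0],[0,0,0],[0,0,0],[0,0,0],[0,0,0],[0,0,0],[0,0,0]],"travel":[[0,0,5],[0,0,10],[0,0,14],[0,0,16],[0,0,18],[0,0,20],[0,0,21],[0,0,22],[0,0,22],[0,0,22]],"grip":[1,1,1,1,1,1,1,1,1,1]}'
```

```text
time: 12.9
tool_pos: [0.4996, -0.2169, 0.0795]
tcp_rot: [-3.142, 0.0, 2.587]
force: [-1.4, 0.4, 3.5]
gripper_width: 0.003
```

```bash
python3 -m handwheel '{"delta_rot":[[0,0,0],[0,0,0],[0,0,0],[0,0,0],[0,0,0],[0,0,0],[0,0,0],[0,0,0],[0,0,0],[0,0,0]],"travel":[[0,0,1],[0,0,2],[0,0,3],[0,0,3],[0,0,3],[0,0,3],[0,0,3],[0,0,3],[0,0,3],[0,0,3]],"grip":[1,1,1,1,1,1,1,1,1,1]}'
python3 - <<'E'
from h import *
im=imaging.snapshot("scene");cv2.imwrite(f"pics/scene8.png",cv2.resize(im[150:270,100:240,::-1],None,fx=4.5,fy=4.5,interpolation=cv2.INTER_CUBIC))
E
```

```text
time: 13.9
tool_pos: [0.4996, -0.217, 0.077]
tcp_rot: [-3.141, 0.0, 2.587]
force: [-4.3, 2.7, 10.0]
gripper_width: 0.001
```

View pics/scene8.png

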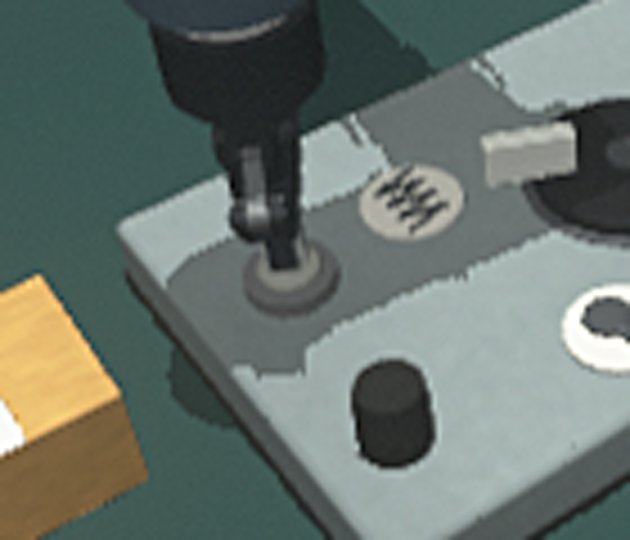

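```bash
python3 -m handwheel '{"delta_rot":[[0,0,0],[0,0,0],[0,0,0],[0,0,0],[0,0,0],[0,0,0],[0,0,0],[0,0,0],[0,0,0],[0,0,0]],"travel":[[0,0,1],[0,0,2],[0,0,3],[0,0,3],[0,0,3],[0,0,3],[0,0,3],[0,0,3],[0,0,3],[0,0,3]],"grip":[1,1,1,1,1,1,1,1,1,1]}'
```

```text
time: 14.95
tool_pos: [0.4998, -0.2171, 0.0767]
tcp_rot: [-3.141, 0.002, 2.588]
force: [-8.8, 6.6, 25.9]
gripper_width: 0.001
```

The button has bottomed out: force rose 16 N over only 0.3 mm. Now I release it and lift clear.

```bash
python3 -m handwheel '{"delta_rot":[[0,0,0],[0,0,0],[0,0,0],[0,0,0],[0,0,0],[0,0,0],[0,0,0],[0,0,0],[0,0,0],[0,0,0]],"travel":[[0,0,-4],[0,0,-8],[0,0,-14],[0,0,-25],[0,0,-45],[0,0,-70],[0,0,-100],[0,0,-130],[0,0,-150],[0,0,-150]],"grip":[1,1,1,1,1,1,1,1,1,1]}'
python3 -m handwheel '{"delta_rot":[[0,0,0],[0,0,0],[0,0,0],[0,0,0],[0,0,0],[0,0,0],[0,0,0],[0,0,0],[0,0,0],[0,0,0]],"travel":[[0,-20,0],[0,-40,0],[0,-60,0],[0,-80,0],[0,-80,0],[0,-80,0],[0,-80,0],[0,-80,0],[0,-80,0],[0,-80,0]],"grip":[1,1,1,1,1,1,1,1,1,1]}'
python3 - <<'E'
from h import *
print(robot.state()["force"])
im=imaging.snapshot("wrist");cv2.imwrite("pics/w9.png",im[:,:,::-1])
im=imaging.snapshot("scene");cv2.imwrite("pics/scene9.png",cv2.resize(im[130:290,40:330,::-1],None,fx=2.7,fy=2.7,interpolation=cv2.INTER_CUBIC))
E
```

```text
time: 15.95
tool_pos: [0.5013, -0.2175, 0.2271]
tcp_rot: [3.14, 0.007, 2.587]
force: [0.6, 0.2, 0.0]
gripper_width: -0.002
time: 16.95
tool_pos: [0.4577, -0.2846, 0.2232]
tcp_rot: [3.142, -0.0, 2.587]
force: [0.5, 0.2, 0.8]
gripper_width: -0.003
[0.54932173 0.23249532 0.84321298]
```

View pics/w9.png

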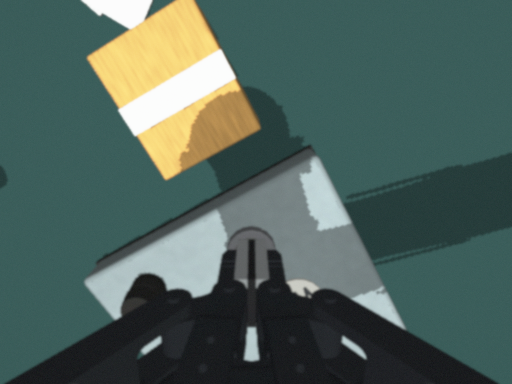

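View pics/scene9.png

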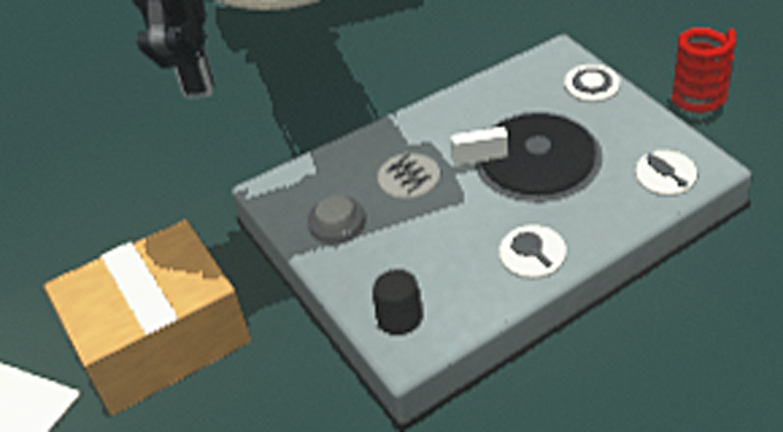

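The button is up again at (337,217) in the crop. The tab still points at the spring badge, the bystanders are where they were, and the arm is clear.

```bash
python3 -c "
from cell import robot;print(robot.hand_in())"
```

```text
the job is handed in; nothing more can be done
None
```

The tester is set for the coil-spring test, and I handed the job in at about 17 s of the 54 s allowed.

- **Selector:** I pushed the tab round with the shut fingertips in two pushes, about 66° in all. Afterwards the wrist camera put the tab at 243.2–243.4°. The middle of the spring badge measured 242.6–242.75°, so the tab is about 0.6° off (some 1.3 mm at the badge). I left that as it was.
- **Button:** I pressed it only after the selector was set, until it bottomed out. The last 3 mm of commanded travel moved it only 0.3 mm while the vertical force rose from 10 to 26 N. I then released it, and the last scene picture shows it up again.
- **Loose things:** By eye, the coil, rubber stop and carton are where they were. The arm ended clear of everything, with the force reading near zero.

One check disagreed: partway through the push the scene camera put the tab at 234° and the wrist camera at 229.4°. I went by the wrist camera, because it matched the finger position and its badge angles agreed with the console fit to about 0.2°. I did not measure the tab's angle again after the button press. The last scene picture shows it still pointing at the spring badge.

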